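# Make up the drive kit and the hardware kit for a milling machine

## Task

Make up two kits from the parts standing in a row on the bench. Drive kit, in the three-pocket tray: the stepper motor shaft up in the big end pocket, the jaw coupling standing on end in the middle pocket and the bearing block on its base in the other end pocket, each set down and not dropped. Hardware kit: feed the small rubber foot and the hex standoff one at a time through the neck into the jar, leave the jar standing upright, and do not disturb the large rubber foot, which stays in stock.

Things in the scene. Friction and masses are not known exactly. Their poses are not given: they have to be found in the camera images.
- motor_c (a point): Stepper motor, standing with its shaft up: a square body 42 x 42 x 40 mm tall, black with bare aluminium end caps, a raised round boss and a thin shaft (5 mm thick) reaching 22 mm above the body. About 0.28 kg. The point is the centre of the square body, 20 mm above its base; z points up the shaft, x and y are square to the side faces. A small white connector sticks out 3 mm low on its -x face; the two y faces are plain: grip across those.
- coupling_c (a point): Jaw coupling, standing on end: an upright aluminium cylinder 30 mm in diameter and 42 mm tall with a black rubber spider round its middle and an 8 mm bore in the top (drawn, closed). About 70 g. The point is its centre, 21 mm above its base; z points up.
- block_c (a point): Linear bearing block: a plain aluminium block 42 mm (its x) by 36 mm (its y, the direction of the round bearing bore) by 28 mm tall, four screw holes in its top. About 0.1 kg. It lies on its base. The point is its centre, 14 mm above its base; z points up. The two x faces are plain.
- small_foot_c (a point): The small rubber machine foot: a black rubber disc 30 mm in diameter, 22 mm tall, with a steel washer in its top. About 20 g. The point is its centre, 11 mm above its base; z is its axis.
- standoff_c (a point): Hex standoff, standing on end: a bright steel hexagonal bar 17 mm across flats (19.6 mm over the corners), 40 mm tall, with a threaded hole in its end. 30 to 65 g. The point is its centre, 20 mm above its base; z points along it, and x is square to one pair of flats (so the other pairs face 60 and 120 degrees from x).
- large_foot_c (a point): The large rubber machine foot, not wanted in either kit: a black rubber disc 50 mm in diameter, 26 mm tall, with a steel washer in its top. The point is its centre, 13 mm above its base.
- tray: Grey plastic kit tray, loose, 0.45 kg, 124 mm wide (its x) by 266 mm long (its y) and 30 mm high, walls and floor 4 mm thick, with a lip of 3 mm round the outside of the rim. The origin is the centre of its underside. Two cross walls make three pockets, each 116 mm wide along x. The big pocket is at the +y end: 100 mm long along y, centred at y = +79 mm. The middle pocket is 75 mm long, centred at y = -12.5 mm. The other end pocket is 75 mm long, centred at y = -91.5 mm.
- jar: Clear plastic screw-top jar, lid off, loose, 0.22 kg, standing upright: 86 mm in diameter and 105 mm tall; the body narrows from 68 mm up to a neck 23 mm tall with an open mouth 52 mm in clear diameter (58 mm outside). Inner floor 5 mm up. The origin is the centre of its underside, z up: the mouth is 105 mm straight above it.
Things that resemble listed ones, but are neither listed nor needed, are in the scene too. Leave any pink look-alike of the part that bears small_foot_c alone. Several things look just like the part that bears standoff_c: the one meant starts farthest to the robot's left.

How it is judged (in metres and radians):
At the end, for the whole second after the job is handed in: Motor, coupling and block stand upright (0.12 rad) on the floor (4 mm) of their own tray pockets; small foot and standoff are inside the jar (centres under 65 mm above its underside); jar and tray stand level on the bench (0.1 rad); large foot within 20 mm of its start, upright; all at rest (x of motor_c in the frame of tray between -0.05 and 0.05 m and y of motor_c in the frame of tray between 0.034 and 0.124 m and z of motor_c in the frame of tray between 0.02 and 0.028 m and angle between each of motor_c, coupling_c, block_c's own z axis and vertical below 0.12 rad and linear speed of each of motor, coupling, block, small_foot, standoff below 0.02 m/s and x of coupling_c in the frame of tray between -0.05 and 0.05 m and y of coupling_c in the frame of tray between -0.0475 and 0.0225 m and z of coupling_c in the frame of tray between 0.021 and 0.029 m and x of block_c in the frame of tray between -0.05 and 0.05 m and y of block_c in the frame of tray between -0.1265 and -0.0565 m and z of block_c in the frame of tray between 0.014 and 0.022 m and x of small_foot_c in the frame of jar between -0.04 and 0.04 m and y of small_foot_c in the frame of jar between -0.04 and 0.04 m and z of small_foot_c in the frame of jar between 0.003 and 0.065 m and x of standoff_c in the frame of jar between -0.04 and 0.04 m and y of standoff_c in the frame of jar between -0.04 and 0.04 m and z of standoff_c in the frame of jar between 0.003 and 0.065 m and angle between each of jar, tray's own z axis and vertical below 0.1 rad and height (world z) of each of jar, tray below 0.01 m and distance of large_foot_c from where it was at the start of the episode below 0.02 m and angle between large_foot_c's own z axis and vertical below 0.2 rad); the robot touches nothing.
It fails at once if the motor, coupling or bearing block is dropped (falls free faster than 0.75 m/s, about 3 cm) ((linear speed of motor above 0.75 m/s and contact force between the fingers and motor below 0.05 N) or (linear speed of coupling above 0.75 m/s and contact force between the fingers and coupling below 0.05 N) or (linear speed of block above 0.75 m/s and contact force between the fingers and block below 0.05 N)).
It fails at once if the small foot and the standoff are held in the gripper together (contact force between the fingers and small_foot above 0.3 N and contact force between the fingers and standoff above 0.3 N).
It fails at once if the jar is tipped over (more than 0.5 rad) (angle between jar's own z axis and vertical above 0.5 rad).
It fails at once if the large foot is moved more than 20 mm (distance of large_foot_c from where it was at the start of the episode above 0.02 m).
It also fails if it takes over 128 s, if anything falls off the work surface, if the arm or the gripper's body presses on something with over 40 N, if the wrist force passes 120 N, or if a joint passes its speed limit or range.

## Robot

A 6-joint arm with a two-finger parallel gripper is mounted at the origin on the work surface. World frame = base frame: x ahead of the robot, y to its left, z up, the work surface at z = 0. Lengths are in mm, angles in rad, forces in N, time in s.
With the tool pointing down it reaches from about 350 to 775 mm from the base axis. Payload 7.3 kg.
Tool frame: the origin (TCP) lies between the finger pads; the fingertips stand 14 mm ahead of it and the grasp point (between the pads) lies 5 mm behind it; z points along the fingers, y is the line along which they close (so a half turn about z gives the same grasp; the last joint's range is limited). The gripper opens to 92 mm and grips with 3 to 60 N. Pads are 19 mm wide; open, the fingers measure 130 mm over their backs; the gripper's body (75 mm by 190 mm) begins 47 mm behind the grasp point.
Start: joints at [-1.287, 0.342, 1.524, -0, 1.275, -0.146], TCP at [218.785, -477.259, 240.741] pointing down, gripper open.
Joint ranges: [-2.53, 2.53], [-0.77, 2.02], [0.04, 2.7], [-1, 4.14], [0.28, 2.66], [-3.11, 3.11]. Speed limits (rad/s): [2.57, 2.57, 3.14, 3.14, 3.14, 3.14].

## Interface

Orientations are given as [roll, pitch, yaw] about the fixed x, y, z axes, in that order (R = Rz(yaw) Ry(pitch) Rx(roll)).
In Python, from plant import get_obs, cams, close_job gives the robot as it stands. The module is installed in compiled form; this text tells all that it offers.
- The arm moves only by the shell command python3 -m creep 'ROWS'. ROWS is JSON, a list of rows, each an object of numbers: "hand": the opening, from 0 (shut) to 1 (fully open); "tx", "ty", "tz": the shift along the tool's x, y, z in m; "spin": the turn about the tool's z in degrees. In form: [{"hand": .., "tx": .., "ty": .., "tz": .., "spin": ..}, ...]. A call has 1 to 5 rows; each row shifts and turns the commanded pose from where the row before left it, along the tool's axes as they then stand; what a row does not reach is not made up. A row lasts 1/8 s, in which the tool goes at most 62.5 mm and 10.7 degrees, less where a joint would pass 70% of its speed; a pose out of reach is approached as far as the arm can. A call is refused whole if a number of a shift passes 0.0625 or a number of a turn 10.7, either way. A call with a gripper value outside its range is refused whole. The fingers move at their own pace and stop on an object; the grip force is fixed at half the most. Time passes only in rows, so rows that do not move let the fingers close. It gives the time, the measured TCP pose, the force, the opening and the grip force at its end, in the units of the state.
- get_obs(): the state, without advancing time (a new reading comes with each control period).
- cams.capture(name): name is "side" or "top" or "wrist"; returns a dict with "color" (400x640x3 uint8, red, green, blue), "K" (3x3 intrinsics, pixels), "R" (3x3) and "t" (3): a world point X has camera coordinates R X + t. Camera axes: x right, y down, z forward; pixel columns grow to the right and rows downward; lengths in mm; the calibration is good to about 2 mm. The wrist camera is an equidistant fisheye: a pixel r from the principal point sees the ray r / f radians off the axis. A picture is of the moment at which its call begins. There is no depth.
- close_job(): hands the job in; it is judged then, once.
The state is a dict: "time": time; "joint_positions": joint angles; "dq": joint speeds; "tau": joint torques, N m; "tool_pos": TCP position; "tcp_rot": TCP orientation; "contact_force": force on the tool from outside, world axes, zero at the start; "moment": the same for the moment, N m; "grip_width": finger opening in mm; "finger_force": force on a finger pad.
Only numpy, scipy, OpenCV 4.12 (cv2) and the standard library are available. Lean on these libraries where they do the work, as an engineer would, in place of code of your own. Each camera call takes 0.05 s, during which the arm holds its last target. There are 200 camera calls.

## Working session

There is one attempt and no reset: what is moved stays moved. The work goes in short steps, Python scripts to look and compute and a shell command to move; the robot and the scene stay as the last step left them, time stands still between calls to the robot, and variables do not carry over. Pictures are saved under pics/ and viewed, at most 14 in all, crops included, and the job is handed in when it is done.

```bash
mkdir -p pics
python3 - <<'E'
from plant import get_obs,cams
import cv2,pickle
o=get_obs();print(o)
for n in("side","top"):
    c=cams.capture(n);pickle.dump(c,open(f'{n}0.pkl','wb'));cv2.imwrite(f'pics/{n}0.png',c['color'][:,:,::-1])
    print(n,c['K'].round(1).tolist(),c['R'].round(3).tolist(),c['t'].round(1))
E
```

```text
{'time': 0.0, 'joint_positions': array([-1.28697985e+00,  3.42709031e-01,  1.52501808e+00,  8.15828752e-06,
        1.27538631e+00, -1.46031840e-01]), 'dq': array([-0.00030533,  0.00039299, -0.00219989, -0.00020602,  0.00188382,
        0.0011675 ]), 'tau': array([-1.36007937e-03, -4.31237805e+01, -2.44222873e+01,  7.17601064e-02,
        5.56907896e-02, -1.27827093e-04]), 'tool_pos': array([ 218.6836531 , -476.86544934,  240.05167838]), 'tcp_rot': array([-3.14008921e+00, -2.29010382e-04,  4.29845761e-01]), 'contact_force': array([ 0.11814157, -0.30250577,  0.26786543]), 'moment': array([-0.00982577, -0.0375312 ,  0.02118956]), 'finger_force': 0.0, 'grip_width': 91.76932295244973}
side [[444.5, 0.0, 320.8], [0.0, 444.5, 204.7], [0.0, 0.0, 1.0]] [[-0.784, -0.62, -0.013], [-0.328, 0.432, -0.84], [0.527, -0.655, -0.542]] [436.  207.4 646.3]
top [[497.0, 0.0, 321.1], [0.0, 497.0, 197.3], [0.0, 0.0, 1.0]] [[0.013, -1.0, -0.001], [-0.998, -0.013, -0.065], [0.065, 0.002, -0.998]] [ -18.5  545.3 1035.2]
```

View pics/top0.png

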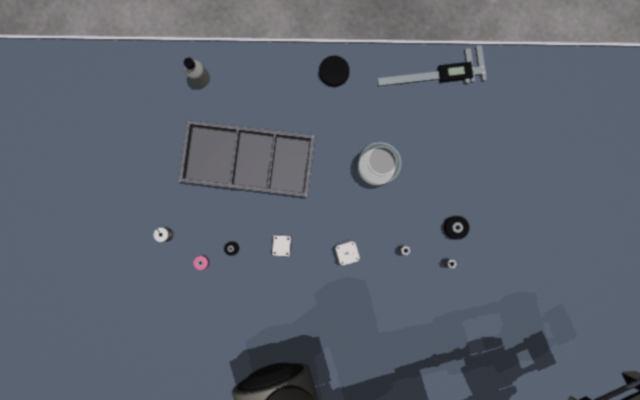

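View pics/side0.png

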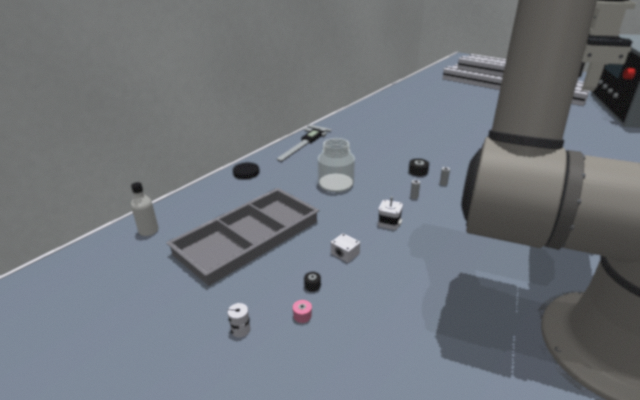

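Top view: coupling (161,235), pink foot (201,263), small foot (231,248), block (281,246), motor (347,253), standoff candidates (405,251) and (451,264), large foot (456,228), jar (378,164), tray (247,160). 

Could be mistaken: the standoff could be (405,251) or (451,264), so I take the leftmost, (405,251). The small foot could be black (231,248), pink (201,263) or large (456,228), so I take (231,248). Next, one close crop to check.

```bash
cat > h.py <<'E'
import numpy as np,cv2
def px2w(c,u,v,z):
    d=c['R'].T@np.linalg.inv(c['K'])@np.array([u,v,1.]); o=-c['R'].T@c['t']
    return (o+d*(z-o[2])/d[2])[:2]
def w2px(c,X):
    p=c['K']@(c['R']@np.asarray(X,float)+c['t']);return p[:2]/p[2]
E
python3 - <<'E'
import pickle,cv2,numpy as np
from h import *
c=pickle.load(open('top0.pkl','rb'));im=c['color'][:,:,::-1]
a=cv2.resize(im[215:280,145:345],None,fx=4,fy=4,interpolation=cv2.INTER_CUBIC)
b=cv2.resize(im[215:280,300:500],None,fx=4,fy=4,interpolation=cv2.INTER_CUBIC)
cv2.imwrite('pics/crop.png',np.vstack([a,b]))
for n,u,v,z in [('coup',161,235,42),('small',231,248,22),('block',281.5,246,28),('motor',347.5,253,40),('stand',405.5,251,40),('stand2',451,264,40),('large',457,228,26),('jarbase',377,166,0),('jarmouth',380,162,105)]+[('tray',*p,30) for p in[(186,123),(313,135),(307,196),(180,184)]]:
    print(n,px2w(c,u,v,z).round(0))
print(-c['R'].T@c['t'])
E
```

```text
coup [462. 317.]
small [436. 176.]
block [442.  70.]
motor [430. -67.]
stand [ 436. -187.]
stand2 [ 410. -280.]
large [ 484. -296.]
jarbase [ 616. -131.]
jarmouth [ 610. -125.]
tray [698. 276.]
tray [676.   8.]
tray [547.  18.]
tray [569. 285.]
[ 477.50463067  -13.62199763 1068.23785825]
```

View pics/crop.png

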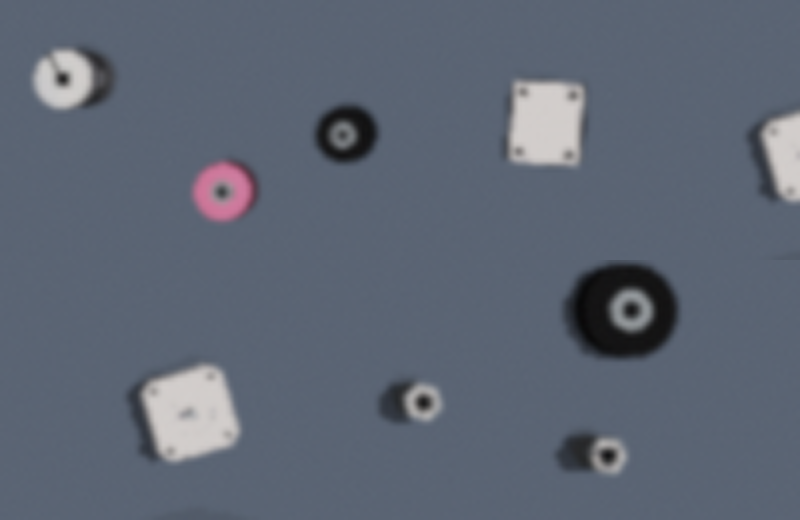

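The crop shows the black small foot at (343,134) and the pink one at (222,190). The leftmost standoff is at (424,402), the other at (608,456), and the large foot at (631,310). Both choices hold. I'll move over the motor and standoff for a wrist look.

```bash
cat >> h.py <<'E'
def w_ray(c,uv,z):   # wrist fisheye pixels -> world xy at height z
    p=cv2.fisheye.undistortPoints(np.array(uv,float).reshape(-1,1,2),c['K'],np.zeros(4)).reshape(-1,2)
    d=np.c_[p,np.ones(len(p))]@c['R']; o=-c['R'].T@c['t']
    return (o+d*((z-o[2])/d[:,2])[:,None])[:,:2]
def ortho(c,cx,cy,half,z,s):  # overhead view of plane z: up=+x, left=+y, s px per mm
    n=int(2*half*s); i,j=np.mgrid[:n,:n]
    X=np.stack([cx+half-i/s,cy+half-j/s,np.full(i.shape,float(z))],-1).reshape(-1,3)
    P=X@c['R'].T+c['t']; r=np.hypot(P[:,0],P[:,1]); th=np.arctan2(r,P[:,2]); k=th/np.maximum(r,1e-9)
    K=c['K']; u=(K[0,0]*P[:,0]*k+K[0,2]).reshape(n,n); v=(K[1,1]*P[:,1]*k+K[1,2]).reshape(n,n)
    return cv2.remap(c['color'],u.astype(np.float32),v.astype(np.float32),cv2.INTER_CUBIC)[:,:,::-1]
def go(x,y,z,yaw=None):
    from plant import get_obs
    o=get_obs();p=o['tool_pos'];w=o['tcp_rot'][2];d=np.array([x,y])-p[:2]
    print('at',p.round(1),'yaw',round(np.degrees(w),1),'| tx %.1f ty %.1f tz %.1f'%(d@[np.cos(w),np.sin(w)],d@[np.sin(w),-np.cos(w)],p[2]-z),
     '' if yaw is None else 'spin %.1f'%-((yaw-np.degrees(w)+90)%180-90),'grip',round(o['grip_width'],1),o['finger_force'],'t',o['time'])
E
R='{"tx":0.041,"ty":-0.029}'
python3 -m creep '[{"tx":0.041,"ty":-0.029},{"tx":0.041,"ty":-0.029},{"tx":0.041,"ty":-0.029},{"tx":0.041,"ty":-0.029},{"tx":0.041,"ty":-0.029}]'
python3 -m creep '[{"tx":0.041,"ty":-0.029},{"tx":0.041,"ty":-0.029},{"tx":0.041,"ty":-0.029},{"tx":0,"ty":0},{"tx":0}]'
python3 - <<'E'
from plant import cams
import cv2,pickle,numpy as np
from h import *
c=cams.capture('wrist');pickle.dump(c,open('w1.pkl','wb'))
print(c['K'],-c['R'].T@c['t'])
a=ortho(c,430,-67,45,40,6);b=ortho(c,436,-187,30,40,9)[:540,:540]
b=cv2.resize(b,(260,260))
r=cv2.resize(c['color'][:,:,::-1],(400,250))
v=np.zeros((540,800,3),np.uint8);v[:540,:540]=a;v[:260,540:]=b;v[280:280+163,540:]=cv2.resize(r,(260,163))
cv2.imwrite('pics/w1.png',v)
go(430,-67,200,0)
E
```

```text
[[309.70691629   0.         318.15179462]
 [  0.         309.70691629 194.58196737]
 [  0.           0.           1.        ]] [ 289.5247617  -446.65697847  383.87119496]
at [ 218.7 -477.   240.2] yaw 24.6 | tx 362.9 ty -284.6 tz 40.2 spin 24.6 grip 91.7 0.0 t 0.15invalid input at $[0]: expected keys hand, tx, ty, tz, spin
invalid input at $[0]: expected keys hand, tx, ty, tz, spin
```

View pics/w1.png

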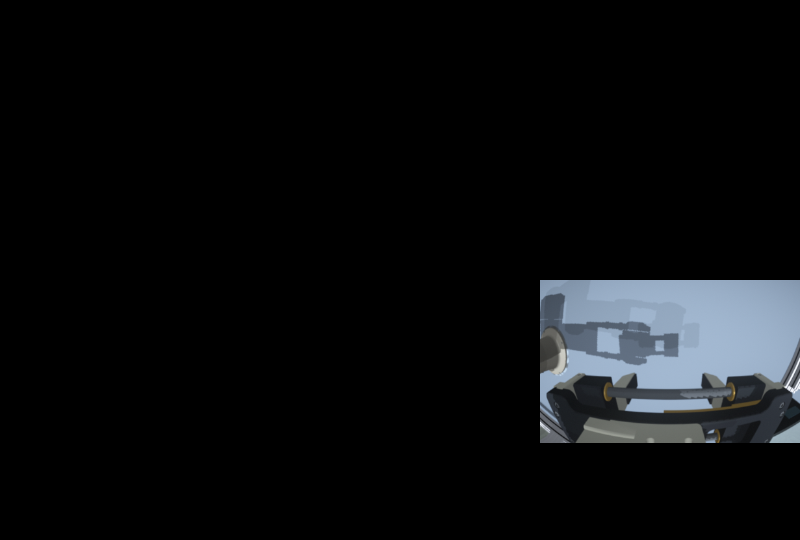

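The wrist picture shows only empty bench and the gripper along the bottom. The move was refused because every row needs all five keys. Retrying.

```bash
python3 -m creep '[{"hand":1,"tx":0.033,"ty":-0.033,"tz":0,"spin":0},{"hand":1,"tx":0.033,"ty":-0.033,"tz":0,"spin":0},{"hand":1,"tx":0.033,"ty":-0.033,"tz":0,"spin":0},{"hand":1,"tx":0.033,"ty":-0.033,"tz":0,"spin":0},{"hand":1,"tx":0.033,"ty":-0.033,"tz":0,"spin":0}]'
python3 -m creep '[{"hand":1,"tx":0.033,"ty":-0.033,"tz":0,"spin":0},{"hand":1,"tx":0.033,"ty":-0.033,"tz":0,"spin":0},{"hand":1,"tx":0.033,"ty":-0.033,"tz":0,"spin":0},{"hand":1,"tx":0,"ty":0,"tz":0,"spin":0},{"hand":1,"tx":0,"ty":0,"tz":0,"spin":0}]'
python3 - <<'E'
from plant import cams
import cv2,pickle,numpy as np
from h import *
c=cams.capture('wrist');pickle.dump(c,open('w1.pkl','wb'))
a=ortho(c,430,-67,45,40,6);b=ortho(c,436,-187,30,40,9)
b=cv2.resize(b,(260,260))
v=np.zeros((540,800,3),np.uint8);v[:540,:540]=a;v[:260,540:]=b;v[280:280+163,540:]=cv2.resize(c['color'][:,:,::-1],(260,163))
cv2.imwrite('pics/w2.png',v)
go(430,-67,200,0)
E
```

```text
time: 0.78
tool_pos: [300.2, -257.0, 240.6]
tcp_rot: [-3.142, -0.0, 0.429]
contact_force: [0.4, 1.4, -0.2]
grip_width: 91.9
finger_force: 0.0
time: 1.4
tool_pos: [348.7, -127.4, 240.7]
tcp_rot: [3.141, 0.0, 0.431]
contact_force: [0.1, -0.1, -0.1]
grip_width: 91.5
finger_force: 0.0
at [ 348.6 -127.9  240.7] yaw 24.6 | tx 99.3 ty -21.5 tz 40.7 spin 24.6 grip 92.2 0.0 t 1.45
```

View pics/w2.png

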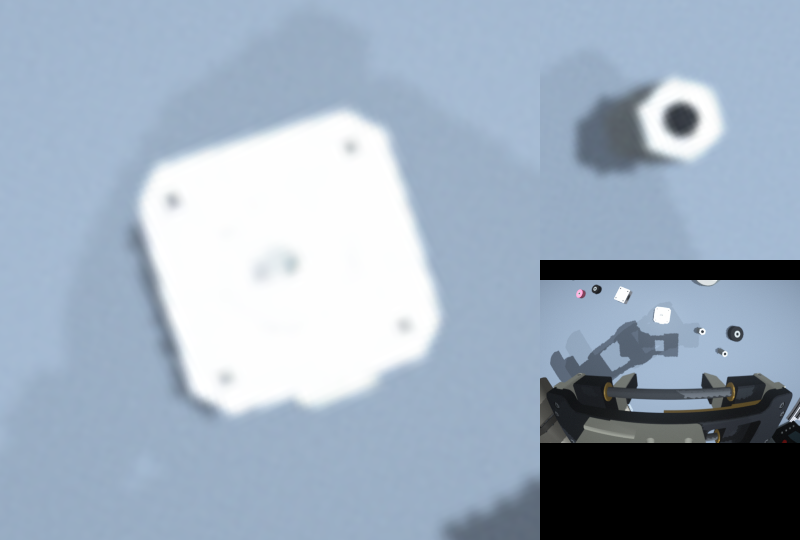

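The motor centre is at (288,262) in the crop, which gives about (431,-69). The connector sits at the bottom edge (340,395), so motor yaw is about 16.6°. The standoff top is at (681,119). Next: grasp the motor.

```bash
python3 -m creep '[{"hand":1,"tx":0,"ty":0,"tz":0,"spin":8},{"hand":1,"tx":0.03,"ty":-0.01,"tz":0.03,"spin":0},{"hand":1,"tx":0.03,"ty":-0.01,"tz":0.04,"spin":0},{"hand":1,"tx":0.035,"ty":-0.013,"tz":0.04,"spin":0},{"hand":1,"tx":0,"ty":0,"tz":0.03,"spin":0}]'
python3 -m creep '[{"hand":1,"tx":0,"ty":0,"tz":0,"spin":0},{"hand":1,"tx":0,"ty":0,"tz":0,"spin":0}]'
python3 - <<'E'
from plant import cams
import cv2,pickle
from h import *
go(430.5,-69,22,16.6)
c=pickle.load(open('top0.pkl','rb'))
for n,u,v,z in [('coup',160.5,234.2,42),('small',230.4,248.1,22),('block',281.3,245.4,28),('motor',347.1,252.9,40),('stand',405.6,250.1,40)]:print(n,px2w(c,u,v,z).round(1))
c=cams.capture('wrist');cv2.imwrite('pics/w3.png',c['color'][:,:,::-1])
E
```

```text
time: 2.08
tool_pos: [431.4, -68.8, 98.9]
tcp_rot: [-3.141, 0.0, 0.29]
contact_force: [0.1, 0.2, 0.4]
grip_width: 92.0
finger_force: 0.0
time: 2.33
tool_pos: [430.7, -69.6, 101.6]
tcp_rot: [3.141, -0.001, 0.288]
contact_force: [0.9, 0.5, 0.5]
grip_width: 91.8
finger_force: 0.0
at [430.7 -69.6 101.6] yaw 16.5 | tx -0.1 ty -0.6 tz 79.6 spin -0.1 grip 91.8 0.0 t 2.325
coup [463.4 318.5]
small [436.1 177.4]
block [443.3  70.3]
motor [430.1 -66.4]
stand [ 437.4 -186.7]
```

View pics/w3.png

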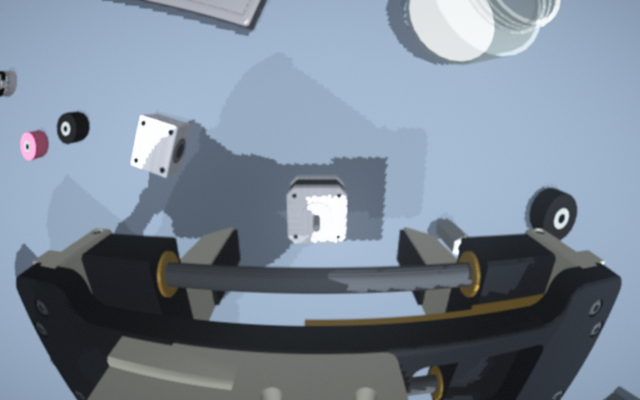

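The motor, at (318,210), is centred between the fingers. Descend and close.

```bash
python3 -m creep '[{"hand":1,"tx":0,"ty":0,"tz":0.03,"spin":0},{"hand":1,"tx":0,"ty":0,"tz":0.03,"spin":0},{"hand":1,"tx":0,"ty":0,"tz":0.02,"spin":0},{"hand":1,"tx":0,"ty":0,"tz":0,"spin":0},{"hand":0,"tx":0,"ty":0,"tz":0,"spin":0}]'
python3 -m creep '[{"hand":0,"tx":0,"ty":0,"tz":0,"spin":0},{"hand":0,"tx":0,"ty":0,"tz":0,"spin":0},{"hand":0,"tx":0,"ty":0,"tz":0,"spin":0},{"hand":0,"tx":0,"ty":0,"tz":0,"spin":0}]'
python3 -c "
from h import *
go(629,225,140,85)"
```

```text
time: 3.0
tool_pos: [431.3, -69.1, 22.0]
tcp_rot: [3.14, -0.002, 0.29]
contact_force: [0.7, -0.1, 0.5]
grip_width: 86.3
finger_force: 0.0
time: 3.5
tool_pos: [430.4, -68.5, 20.8]
tcp_rot: [3.141, -0.0, 0.29]
contact_force: [0.1, -0.3, -0.2]
grip_width: 46.6
finger_force: 0.0
at [430.4 -68.5  20.8] yaw 16.6 | tx 274.3 ty -224.4 tz -119.2 spin -68.4 grip 46.6 0.0 t 3.5
```

```bash
python3 -m creep '[{"hand":0,"tx":0,"ty":0,"tz":0,"spin":0},{"hand":0,"tx":0,"ty":0,"tz":0,"spin":0},{"hand":0,"tx":0,"ty":0,"tz":-0.01,"spin":0},{"hand":0,"tx":0,"ty":0,"tz":-0.02,"spin":0},{"hand":0,"tx":0,"ty":0,"tz":-0.03,"spin":0}]'
python3 -m creep '[{"hand":0,"tx":0,"ty":0,"tz":-0.03,"spin":0},{"hand":0,"tx":0.02,"ty":-0.016,"tz":-0.02,"spin":0},{"hand":0,"tx":0.034,"ty":-0.028,"tz":-0.01,"spin":0},{"hand":0,"tx":0.034,"ty":-0.028,"tz":0,"spin":0},{"hand":0,"tx":0.034,"ty":-0.028,"tz":0,"spin":0}]'
python3 -m creep '[{"hand":0,"tx":0.034,"ty":-0.028,"tz":0,"spin":0},{"hand":0,"tx":0.034,"ty":-0.028,"tz":0,"spin":0},{"hand":0,"tx":0.034,"ty":-0.028,"tz":0,"spin":0},{"hand":0,"tx":0.034,"ty":-0.028,"tz":0,"spin":0},{"hand":0,"tx":0.016,"ty":-0.012,"tz":0,"spin":0}]'
python3 -m creep '[{"hand":0,"tx":0,"ty":0,"tz":0,"spin":-9.8},{"hand":0,"tx":0,"ty":0,"tz":0,"spin":-9.8},{"hand":0,"tx":0,"ty":0,"tz":0,"spin":-9.8},{"hand":0,"tx":0,"ty":0,"tz":0,"spin":-9.8},{"hand":0,"tx":0,"ty":0,"tz":0,"spin":-9.8}]'
python3 -m creep '[{"hand":0,"tx":0,"ty":0,"tz":0,"spin":-9.8},{"hand":0,"tx":0,"ty":0,"tz":0,"spin":-9.6},{"hand":0,"tx":0,"ty":0,"tz":0,"spin":0},{"hand":0,"tx":0,"ty":0,"tz":0,"spin":0}]'
python3 - <<'E'
from plant import cams
import cv2,pickle,numpy as np
from h import *
go(629,225,27,85)
c=cams.capture('wrist');pickle.dump(c,open('w4.pkl','wb'))
s=cams.capture('side');pickle.dump(s,open('s4.pkl','wb'))
cv2.imwrite('pics/w4.png',np.hstack([cv2.resize(c['color'][:,:,::-1],(400,250)),s['color'][100:350,100:500,::-1]]))
E
```

```text
time: 4.12
tool_pos: [429.5, -68.2, 81.1]
tcp_rot: [-3.14, 0.002, 0.29]
contact_force: [0.2, 0.4, -2.5]
grip_width: 41.9
finger_force: 30.0
time: 4.75
tool_pos: [519.0, 63.5, 141.2]
tcp_rot: [3.141, 0.0, 0.29]
contact_force: [1.5, -0.1, -3.5]
grip_width: 42.1
finger_force: 30.0
time: 5.38
tool_pos: [629.0, 226.7, 140.3]
tcp_rot: [-3.141, 0.001, 0.292]
contact_force: [0.5, 0.0, -3.0]
grip_width: 41.6
finger_force: 30.0
time: 6.0
tool_pos: [628.2, 224.4, 140.5]
tcp_rot: [-3.14, 0.001, 1.151]
contact_force: [0.8, 0.6, -3.2]
grip_width: 41.8
finger_force: 30.0
time: 6.5
tool_pos: [628.6, 224.5, 140.6]
tcp_rot: [-3.141, 0.0, 1.481]
contact_force: [0.5, 0.1, -3.2]
grip_width: 41.7
finger_force: 30.0
at [628.6 224.5 140.6] yaw 84.8 | tx 0.5 ty 0.4 tz 113.6 spin -0.2 grip 41.7 29.997087121009827 t 6.5
```

View pics/w4.png

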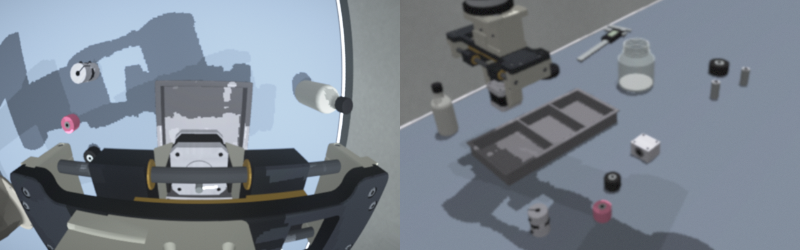

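The motor is held above the big pocket, and the picture shows it upright. Lowering it.

```bash
python3 -m creep '[{"hand":0,"tx":0,"ty":0,"tz":0.03,"spin":0},{"hand":0,"tx":0,"ty":0,"tz":0.03,"spin":0},{"hand":0,"tx":0,"ty":0,"tz":0.03,"spin":0},{"hand":0,"tx":0,"ty":0,"tz":0.016,"spin":0},{"hand":0,"tx":0,"ty":0,"tz":0.004,"spin":0}]'
python3 -m creep '[{"hand":0,"tx":0,"ty":0,"tz":0.003,"spin":0},{"hand":0,"tx":0,"ty":0,"tz":0.002,"spin":0},{"hand":0,"tx":0,"ty":0,"tz":0.001,"spin":0}]'
```

```text
time: 7.22
tool_pos: [628.5, 224.5, 29.9]
tcp_rot: [-3.14, 0.001, 1.483]
contact_force: [0.2, -0.4, -2.8]
grip_width: 42.2
finger_force: 30.0
time: 7.6
tool_pos: [629.2, 224.6, 25.4]
tcp_rot: [3.14, -0.0, 1.484]
contact_force: [0.2, -0.0, -2.7]
grip_width: 41.8
finger_force: 30.0
```

```bash
python3 -m creep '[{"hand":0,"tx":0,"ty":0,"tz":0.001,"spin":0},{"hand":0,"tx":0,"ty":0,"tz":0,"spin":0}]'
python3 -m creep '[{"hand":0,"tx":0,"ty":0,"tz":0.001,"spin":0},{"hand":0,"tx":0,"ty":0,"tz":0,"spin":0}]'
```

```text
time: 7.85
tool_pos: [629.1, 224.6, 24.8]
tcp_rot: [3.141, -0.0, 1.484]
contact_force: [-2.8, -0.1, 5.4]
grip_width: 41.7
finger_force: 30.0
time: 8.1
tool_pos: [629.1, 224.7, 24.8]
tcp_rot: [3.14, -0.0, 1.484]
contact_force: [-5.6, -1.0, 11.0]
grip_width: 41.8
finger_force: 30.0
```

```bash
python3 -m creep '[{"hand":0.65,"tx":0,"ty":0,"tz":-0.001,"spin":0},{"hand":0.65,"tx":0,"ty":0,"tz":0,"spin":0},{"hand":0.65,"tx":0,"ty":0,"tz":0,"spin":0},{"hand":0.65,"tx":0,"ty":0,"tz":0,"spin":0},{"hand":0.65,"tx":0,"ty":0,"tz":-0.02,"spin":0}]'
python3 -m creep '[{"hand":0.65,"tx":0,"ty":0,"tz":-0.04,"spin":0},{"hand":0.65,"tx":0,"ty":0,"tz":-0.06,"spin":0},{"hand":0.65,"tx":0.015,"ty":-0.034,"tz":0,"spin":0},{"hand":0.65,"tx":0.015,"ty":-0.034,"tz":0,"spin":0},{"hand":0.65,"tx":0.015,"ty":-0.034,"tz":0,"spin":0}]'
python3 -m creep '[{"hand":0.65,"tx":0.015,"ty":-0.034,"tz":0.01,"spin":0},{"hand":0.65,"tx":0.015,"ty":-0.034,"tz":0.02,"spin":0},{"hand":0.65,"tx":0,"ty":0,"tz":0.01,"spin":0},{"hand":0.65,"tx":0,"ty":0,"tz":0,"spin":0},{"hand":0.65,"tx":0,"ty":0,"tz":0,"spin":0}]'
python3 - <<'E'
from plant import cams
import cv2,pickle,numpy as np
from h import *
go(463.5,317,20,85)
c=cams.capture('wrist');pickle.dump(c,open('w5.pkl','wb'))
t=cams.capture('top')
cv2.imwrite('pics/w5.png',np.hstack([cv2.resize(c['color'][:,:,::-1],(480,300)),t['color'][80:280,100:320,::-1].repeat(2,0).repeat(2,1)[:300,:320]]))
E
```

```text
time: 8.72
tool_pos: [627.6, 224.3, 42.6]
tcp_rot: [-3.138, 0.001, 1.484]
contact_force: [0.4, 0.3, -0.1]
grip_width: 59.7
finger_force: 0.0
time: 9.35
tool_pos: [530.4, 278.8, 145.5]
tcp_rot: [3.14, -0.001, 1.484]
contact_force: [-0.6, -0.3, 0.1]
grip_width: 59.8
finger_force: 0.0
time: 9.98
tool_pos: [467.5, 313.8, 104.6]
tcp_rot: [3.14, -0.001, 1.483]
contact_force: [0.2, 0.3, -0.9]
grip_width: 59.9
finger_force: 0.0
at [467.5 313.8 104.6] yaw 85.0 | tx 2.9 ty -4.2 tz 84.6 spin -0.0 grip 59.9 0.0 t 9.975
```

View pics/w5.png

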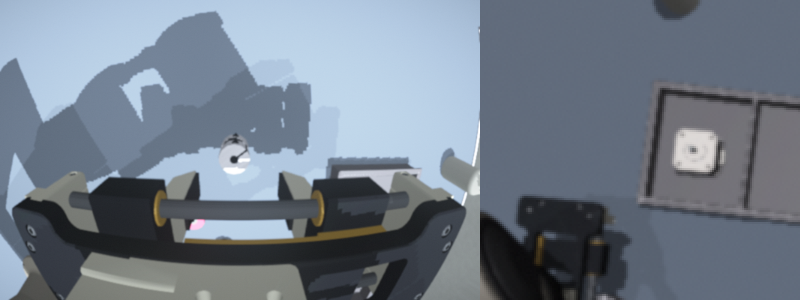

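The motor stands in the big pocket at (693,150). The coupling bore is at (235,158), about (313,211) at full size.

Run:
```python
import pickle
from h import *
c=pickle.load(open('w5.pkl','rb'))
print(w_ray(c,[(313.3,210.7)],42))
x,y=w_ray(c,[(313.3,210.7)],42)[0]
go(x,y,20,85)
```

```text
[[465.53852416 316.33196921]]
at [467.1 313.7 104.4] yaw 85.0 | tx 2.5 ty -1.8 tz 84.4 spin -0.0 grip 59.8 0.0 t 10.075
```

```bash
python3 -m creep '[{"hand":0.65,"tx":0.003,"ty":-0.0025,"tz":0.01,"spin":0},{"hand":0.65,"tx":0,"ty":0,"tz":0.03,"spin":0},{"hand":0.65,"tx":0,"ty":0,"tz":0.03,"spin":0},{"hand":0.65,"tx":0,"ty":0,"tz":0.014,"spin":0},{"hand":0.65,"tx":0,"ty":0,"tz":0,"spin":0}]'
python3 -m creep '[{"hand":0,"tx":0,"ty":0,"tz":0,"spin":0},{"hand":0,"tx":0,"ty":0,"tz":0,"spin":0},{"hand":0,"tx":0,"ty":0,"tz":0,"spin":0},{"hand":0,"tx":0,"ty":0,"tz":0,"spin":0},{"hand":0,"tx":0,"ty":0,"tz":0,"spin":0}]'
python3 -m creep '[{"hand":0,"tx":0,"ty":0,"tz":0,"spin":0}]'
python3 -c "
from h import *
go(621.5,134.3,140,85)"
```

```text
time: 10.7
tool_pos: [463.2, 317.0, 18.7]
tcp_rot: [-3.14, 0.001, 1.484]
contact_force: [0.9, 0.2, -0.6]
grip_width: 59.6
finger_force: 0.0
time: 11.32
tool_pos: [464.0, 317.4, 20.2]
tcp_rot: [3.141, -0.0, 1.484]
contact_force: [-0.1, -0.4, 5.3]
grip_width: 29.6
finger_force: 30.0
time: 11.45
tool_pos: [464.0, 317.4, 20.2]
tcp_rot: [3.141, -0.0, 1.484]
contact_force: [-0.8, -0.3, 5.4]
grip_width: 29.4
finger_force: 30.0
at [464.  317.4  20.2] yaw 85.0 | tx -168.7 ty 172.8 tz -119.8 spin 0.0 grip 29.4 30.000978112220764 t 11.45
```

```bash
python3 -m creep '[{"hand":0,"tx":0,"ty":0,"tz":-0.01,"spin":0},{"hand":0,"tx":0,"ty":0,"tz":-0.03,"spin":0},{"hand":0,"tx":0,"ty":0,"tz":-0.03,"spin":0},{"hand":0,"tx":0,"ty":0,"tz":-0.03,"spin":0},{"hand":0,"tx":-0.015,"ty":0.015,"tz":-0.02,"spin":0}]'
python3 -m creep '[{"hand":0,"tx":-0.03,"ty":0.03,"tz":0,"spin":0},{"hand":0,"tx":-0.03,"ty":0.032,"tz":0,"spin":0},{"hand":0,"tx":-0.03,"ty":0.032,"tz":0,"spin":0},{"hand":0,"tx":-0.03,"ty":0.032,"tz":0,"spin":0},{"hand":0,"tx":-0.034,"ty":0.032,"tz":0,"spin":0}]'
python3 -m creep '[{"hand":0,"tx":0,"ty":0,"tz":0,"spin":0},{"hand":0,"tx":0,"ty":0,"tz":0,"spin":0},{"hand":0,"tx":0,"ty":0,"tz":0.03,"spin":0},{"hand":0,"tx":0,"ty":0,"tz":0.03,"spin":0},{"hand":0,"tx":0,"ty":0,"tz":0.02,"spin":0}]'
python3 -m creep '[{"hand":0,"tx":0,"ty":0,"tz":0,"spin":0},{"hand":0,"tx":0,"ty":0,"tz":0,"spin":0}]'
python3 -c "
from h import *
go(621.5,134.3,24.2,85)"
```

```text
time: 12.08
tool_pos: [477.0, 301.7, 141.5]
tcp_rot: [3.141, -0.001, 1.486]
contact_force: [1.4, 0.1, 0.2]
grip_width: 29.2
finger_force: 30.0
time: 12.7
tool_pos: [622.1, 132.9, 139.9]
tcp_rot: [-3.141, -0.0, 1.484]
contact_force: [0.2, 0.5, -1.9]
grip_width: 29.5
finger_force: 30.0
time: 13.32
tool_pos: [619.9, 135.4, 58.5]
tcp_rot: [-3.14, 0.0, 1.486]
contact_force: [-0.2, -0.0, -0.1]
grip_width: 29.4
finger_force: 30.0
time: 13.58
tool_pos: [621.6, 134.7, 60.8]
tcp_rot: [3.14, -0.0, 1.485]
contact_force: [-0.2, -0.3, -1.0]
grip_width: 29.7
finger_force: 30.0
at [621.6 134.7  60.8] yaw 85.1 | tx -0.4 ty -0.1 tz 36.6 spin 0.1 grip 29.7 29.99979257583618 t 13.575
```

```bash
python3 -m creep '[{"hand":0,"tx":0,"ty":0,"tz":0.016,"spin":0},{"hand":0,"tx":0,"ty":0,"tz":0.01,"spin":0},{"hand":0,"tx":0,"ty":0,"tz":0.006,"spin":0},{"hand":0,"tx":0,"ty":0,"tz":0.003,"spin":0},{"hand":0,"tx":0,"ty":0,"tz":0.001,"spin":0}]'
python3 -m creep '[{"hand":0,"tx":0,"ty":0,"tz":0.0005,"spin":0},{"hand":0,"tx":0,"ty":0,"tz":0.0005,"spin":0},{"hand":0,"tx":0,"ty":0,"tz":0,"spin":0}]'
```

```text
time: 14.2
tool_pos: [621.3, 133.8, 24.2]
tcp_rot: [-3.141, 0.0, 1.484]
contact_force: [-3.8, -0.5, 8.3]
grip_width: 29.6
finger_force: 30.0
time: 14.58
tool_pos: [621.3, 133.8, 24.2]
tcp_rot: [3.142, 0.0, 1.484]
contact_force: [-5.0, -1.1, 9.3]
grip_width: 29.6
finger_force: 30.0
```

```bash
python3 -m creep '[{"hand":0.65,"tx":0,"ty":0,"tz":0,"spin":0},{"hand":0.65,"tx":0,"ty":0,"tz":0,"spin":0},{"hand":0.65,"tx":0,"ty":0,"tz":0,"spin":0},{"hand":0.65,"tx":0,"ty":0,"tz":-0.02,"spin":0},{"hand":0.65,"tx":0,"ty":0,"tz":-0.05,"spin":0}]'
python3 -m creep '[{"hand":0.75,"tx":0,"ty":0,"tz":-0.05,"spin":0},{"hand":0.75,"tx":-0.01,"ty":-0.022,"tz":0,"spin":0},{"hand":0.75,"tx":-0.014,"ty":-0.03,"tz":0,"spin":0},{"hand":0.75,"tx":-0.014,"ty":-0.03,"tz":0,"spin":0},{"hand":0.75,"tx":-0.014,"ty":-0.03,"tz":0,"spin":0}]'
python3 -m creep '[{"hand":0.75,"tx":-0.014,"ty":-0.03,"tz":0.02,"spin":-3},{"hand":0.75,"tx":-0.014,"ty":-0.03,"tz":0.02,"spin":0},{"hand":0.75,"tx":0,"ty":0,"tz":0.0,"spin":0},{"hand":0.75,"tx":0,"ty":0,"tz":0,"spin":0}]'
python3 - <<'E'
from plant import cams
import cv2,pickle,numpy as np
from h import *
go(443.5,69,17,88)
c=cams.capture('wrist');pickle.dump(c,open('w6.pkl','wb'))
o=ortho(c,443,69,100,28,2)
t=cams.capture('top')
cv2.imwrite('pics/w6.png',np.hstack([o,cv2.resize(t['color'][100:220,150:330,::-1],(390,260)).copy() if 0 else cv2.copyMakeBorder(cv2.resize(t['color'][100:220,150:330,::-1],(390,260)),0,140,0,0,0)]))
E
```

```text
time: 15.2
tool_pos: [619.7, 133.6, 90.6]
tcp_rot: [-3.136, 0.001, 1.484]
contact_force: [1.0, 0.2, -0.7]
grip_width: 59.5
finger_force: 0.0
time: 15.82
tool_pos: [504.3, 91.5, 142.6]
tcp_rot: [3.141, 0.0, 1.484]
contact_force: [0.1, -0.1, 0.0]
grip_width: 68.8
finger_force: 0.0
time: 16.32
tool_pos: [445.1, 67.5, 103.3]
tcp_rot: [3.139, -0.0, 1.536]
contact_force: [-0.6, -0.8, 0.1]
grip_width: 69.2
finger_force: 0.0
at [445.1  67.5 103.3] yaw 88.0 | tx 1.5 ty -1.7 tz 86.3 spin 0.0 grip 69.2 0.0 t 16.325
```

View pics/w6.png

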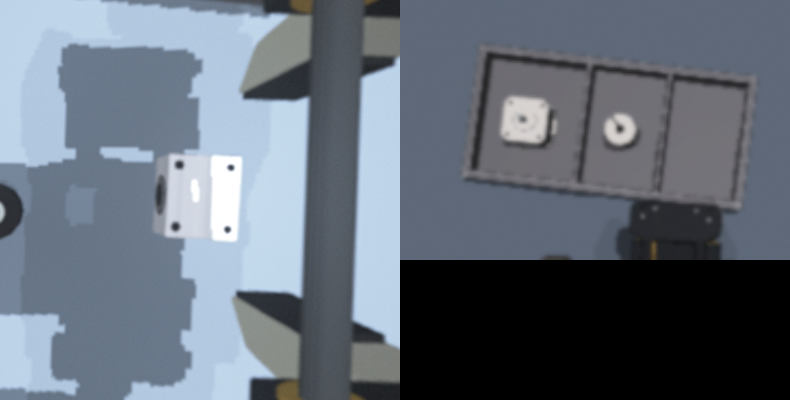

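The coupling stands in the middle pocket at (620,128). The block centre at (203,197) gives (444.5,67.5), with yaw about -3°. Grasping it.

```bash
python3 -m creep '[{"hand":0.75,"tx":0.001,"ty":-0.001,"tz":0.01,"spin":1},{"hand":0.75,"tx":0,"ty":0,"tz":0.03,"spin":0},{"hand":0.75,"tx":0,"ty":0,"tz":0.03,"spin":0},{"hand":0.75,"tx":0,"ty":0,"tz":0.015,"spin":0},{"hand":0.75,"tx":0,"ty":0,"tz":0,"spin":0}]'
python3 -m creep '[{"hand":0,"tx":0,"ty":0,"tz":0,"spin":0},{"hand":0,"tx":0,"ty":0,"tz":0,"spin":0},{"hand":0,"tx":0,"ty":0,"tz":0,"spin":0},{"hand":0,"tx":0,"ty":0,"tz":0,"spin":0},{"hand":0,"tx":0,"ty":0,"tz":0,"spin":0}]'
python3 -c "
from h import *
go(615,56,140,85)"
```

```text
time: 17.05
tool_pos: [442.1, 68.7, 16.4]
tcp_rot: [-3.139, 0.0, 1.519]
contact_force: [0.0, 1.0, -0.1]
grip_width: 68.9
finger_force: 0.0
time: 17.68
tool_pos: [443.2, 68.5, 18.2]
tcp_rot: [3.14, 0.0, 1.519]
contact_force: [-0.5, 0.1, 6.4]
grip_width: 41.6
finger_force: 30.0
at [443.2  68.5  18.2] yaw 87.0 | tx -3.6 ty 172.2 tz -121.8 spin 2.0 grip 41.6 30.000162720680237 t 17.675
```

```bash
python3 -m creep '[{"hand":0,"tx":0,"ty":0,"tz":-0.01,"spin":0},{"hand":0,"tx":0,"ty":0,"tz":-0.03,"spin":0},{"hand":0,"tx":0,"ty":0,"tz":-0.03,"spin":0},{"hand":0,"tx":0,"ty":0,"tz":-0.03,"spin":0},{"hand":0,"tx":-0.004,"ty":0.022,"tz":0,"spin":2}]'
python3 -m creep '[{"hand":0,"tx":0,"ty":0.03,"tz":0,"spin":0},{"hand":0,"tx":0,"ty":0.03,"tz":0,"spin":0},{"hand":0,"tx":0,"ty":0.03,"tz":0,"spin":0},{"hand":0,"tx":0,"ty":0.03,"tz":0,"spin":0},{"hand":0,"tx":0,"ty":0.03,"tz":0,"spin":0}]'
python3 -m creep '[{"hand":0,"tx":0,"ty":0,"tz":0,"spin":0},{"hand":0,"tx":0,"ty":0,"tz":0,"spin":0},{"hand":0,"tx":0,"ty":0,"tz":0.03,"spin":0},{"hand":0,"tx":0,"ty":0,"tz":0.03,"spin":0},{"hand":0,"tx":0,"ty":0,"tz":0,"spin":0}]'
python3 -m creep '[{"hand":0,"tx":0,"ty":0,"tz":0,"spin":0}]'
python3 -c "
from h import *
go(615,56,22.2,85)"
```

```text
time: 18.3
tool_pos: [464.9, 63.6, 120.3]
tcp_rot: [3.138, -0.0, 1.484]
contact_force: [0.5, -0.5, -1.6]
grip_width: 42.1
finger_force: 30.0
time: 18.92
tool_pos: [614.5, 50.2, 117.9]
tcp_rot: [-3.141, 0.0, 1.484]
contact_force: [0.4, 0.1, -0.3]
grip_width: 41.8
finger_force: 30.0
time: 19.55
tool_pos: [611.4, 50.6, 55.8]
tcp_rot: [-3.136, 0.0, 1.484]
contact_force: [0.6, -0.5, -0.6]
grip_width: 41.8
finger_force: 30.0
time: 19.68
tool_pos: [614.2, 50.4, 59.0]
tcp_rot: [3.14, 0.0, 1.484]
contact_force: [0.3, 0.1, -1.3]
grip_width: 41.5
finger_force: 30.0
at [614.2  50.4  59. ] yaw 85.0 | tx 5.6 ty 0.3 tz 36.8 spin 0.0 grip 41.5 29.997896254062653 t 19.675
```

```bash
python3 -m creep '[{"hand":0,"tx":0.006,"ty":0,"tz":0.016,"spin":0},{"hand":0,"tx":0,"ty":0,"tz":0.01,"spin":0},{"hand":0,"tx":0,"ty":0,"tz":0.006,"spin":0},{"hand":0,"tx":0,"ty":0,"tz":0.003,"spin":0},{"hand":0,"tx":0,"ty":0,"tz":0.001,"spin":0}]'
python3 -m creep '[{"hand":0,"tx":0,"ty":0,"tz":0.0005,"spin":0},{"hand":0,"tx":0,"ty":0,"tz":0.0005,"spin":0},{"hand":0,"tx":0,"ty":0,"tz":0,"spin":0}]'
```

```text
time: 20.3
tool_pos: [614.3, 56.3, 22.2]
tcp_rot: [-3.141, 0.0, 1.484]
contact_force: [-4.4, -0.4, 9.0]
grip_width: 41.6
finger_force: 30.0
time: 20.68
tool_pos: [614.3, 56.3, 22.2]
tcp_rot: [3.142, 0.0, 1.484]
contact_force: [-4.7, 0.2, 11.0]
grip_width: 42.1
finger_force: 30.0
```

```bash
python3 -m creep '[{"hand":0.65,"tx":0,"ty":0,"tz":0,"spin":0},{"hand":0.65,"tx":0,"ty":0,"tz":0,"spin":0},{"hand":0.65,"tx":0,"ty":0,"tz":0,"spin":0},{"hand":0.65,"tx":0,"ty":0,"tz":-0.02,"spin":0},{"hand":0.65,"tx":0,"ty":0,"tz":-0.04,"spin":0}]'
python3 -m creep '[{"hand":0.65,"tx":0,"ty":0,"tz":-0.04,"spin":0},{"hand":0.65,"tx":0.017,"ty":-0.032,"tz":0,"spin":0},{"hand":0.65,"tx":0.017,"ty":-0.032,"tz":0,"spin":0},{"hand":0.65,"tx":0.017,"ty":-0.032,"tz":0,"spin":0},{"hand":0.65,"tx":0.017,"ty":-0.032,"tz":0,"spin":0}]'
python3 -m creep '[{"hand":0.65,"tx":0.017,"ty":-0.03,"tz":0.02,"spin":0},{"hand":0.65,"tx":0.018,"ty":-0.03,"tz":0,"spin":0},{"hand":0.65,"tx":0,"ty":0,"tz":0,"spin":0},{"hand":0.65,"tx":0,"ty":0,"tz":0,"spin":0}]'
python3 - <<'E'
from plant import cams
import cv2,pickle,numpy as np
from h import *
go(437,175.5,22,85)
c=cams.capture('wrist');pickle.dump(c,open('w7.pkl','wb'))
o=ortho(c,437,175.5,50,22,4)
t=cams.capture('top')
cv2.imwrite('pics/w7.png',np.hstack([o,cv2.copyMakeBorder(cv2.resize(t['color'][100:220,150:330,::-1],(390,260)),0,140,0,0,0)]))
E
```

```text
time: 21.3
tool_pos: [613.3, 56.3, 79.5]
tcp_rot: [-3.137, 0.0, 1.484]
contact_force: [0.4, -0.0, 0.5]
grip_width: 59.7
finger_force: 0.0
time: 21.92
tool_pos: [492.0, 135.7, 120.7]
tcp_rot: [3.141, -0.0, 1.484]
contact_force: [-0.2, -0.2, 1.0]
grip_width: 59.4
finger_force: 0.0
time: 22.42
tool_pos: [437.1, 175.2, 101.0]
tcp_rot: [3.14, -0.0, 1.484]
contact_force: [0.7, -0.5, -0.5]
grip_width: 60.0
finger_force: 0.0
at [437.1 175.2 101. ] yaw 85.0 | tx 0.3 ty -0.1 tz 79.0 spin 0.0 grip 60.0 0.0 t 22.425
```

View pics/w7.png

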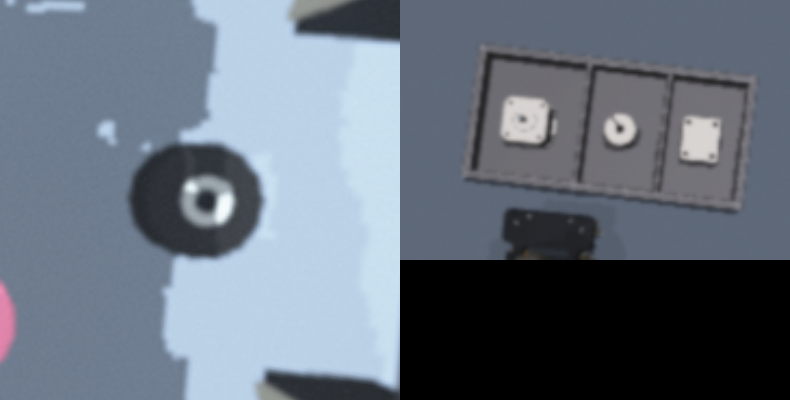

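The block is upright in its pocket at (700,138). The small foot washer at (207,201) gives (436.8,174), between the fingers. Grasping it high, then a look at the jar.

```bash
python3 -m creep '[{"hand":0.65,"tx":-0.001,"ty":0,"tz":0.01,"spin":0},{"hand":0.65,"tx":0,"ty":0,"tz":0.03,"spin":0},{"hand":0.65,"tx":0,"ty":0,"tz":0.03,"spin":0},{"hand":0.65,"tx":0,"ty":0,"tz":0.008,"spin":0},{"hand":0.65,"tx":0,"ty":0,"tz":0,"spin":0}]'
python3 -m creep '[{"hand":0,"tx":0,"ty":0,"tz":0,"spin":0},{"hand":0,"tx":0,"ty":0,"tz":0,"spin":0},{"hand":0,"tx":0,"ty":0,"tz":0,"spin":0},{"hand":0,"tx":0,"ty":0,"tz":0,"spin":0},{"hand":0,"tx":0,"ty":0,"tz":0,"spin":0}]'
python3 -m creep '[{"hand":0,"tx":0,"ty":0,"tz":-0.01,"spin":0},{"hand":0,"tx":0,"ty":0,"tz":-0.03,"spin":0},{"hand":0,"tx":0,"ty":0,"tz":-0.06,"spin":0},{"hand":0,"tx":0,"ty":0,"tz":-0.06,"spin":0},{"hand":0,"tx":0,"ty":0,"tz":-0.05,"spin":0}]'
python3 -c "
from h import *
go(612,-205,232,85)"
```

```text
time: 23.15
tool_pos: [436.1, 174.0, 22.4]
tcp_rot: [-3.141, 0.0, 1.484]
contact_force: [0.6, -0.2, 0.3]
grip_width: 59.3
finger_force: 0.0
time: 23.78
tool_pos: [436.3, 174.3, 23.1]
tcp_rot: [3.141, -0.0, 1.484]
contact_force: [-0.1, -0.9, 6.6]
grip_width: 29.0
finger_force: 30.0
time: 24.4
tool_pos: [435.9, 174.2, 235.6]
tcp_rot: [3.14, -0.0, 1.484]
contact_force: [0.8, -1.3, -0.3]
grip_width: 28.4
finger_force: 30.0
at [435.9 174.2 235.6] yaw 85.0 | tx -362.5 ty 208.3 tz 3.6 spin 0.0 grip 28.4 29.99989091651514 t 24.4
```

```bash
python3 -m creep '[{"hand":0,"tx":-0.036,"ty":0.021,"tz":0,"spin":0},{"hand":0,"tx":-0.036,"ty":0.021,"tz":0,"spin":0},{"hand":0,"tx":-0.036,"ty":0.021,"tz":0,"spin":0},{"hand":0,"tx":-0.036,"ty":0.021,"tz":0,"spin":0},{"hand":0,"tx":-0.036,"ty":0.021,"tz":0,"spin":0}]'
python3 -m creep '[{"hand":0,"tx":-0.036,"ty":0.021,"tz":0,"spin":0},{"hand":0,"tx":-0.036,"ty":0.021,"tz":0,"spin":0},{"hand":0,"tx":-0.036,"ty":0.021,"tz":0,"spin":0},{"hand":0,"tx":-0.036,"ty":0.021,"tz":0,"spin":0},{"hand":0,"tx":-0.036,"ty":0.021,"tz":0,"spin":0}]'
python3 -m creep '[{"hand":0,"tx":0,"ty":0,"tz":0,"spin":0},{"hand":0,"tx":0,"ty":0,"tz":0,"spin":0}]'
python3 - <<'E'
from plant import cams
import cv2,pickle,numpy as np
from h import *
go(612,-128,160,85)
c=cams.capture('wrist');pickle.dump(c,open('w8.pkl','wb'))
o=ortho(c,612,-128,65,105,4)
cv2.imwrite('pics/w8.png',np.hstack([o,cv2.copyMakeBorder(cv2.resize(c['color'][:,:,::-1],(280,175)),0,345,0,0,0)]))
E
```

```text
time: 25.02
tool_pos: [525.2, -15.4, 233.1]
tcp_rot: [3.142, -0.0, 1.484]
contact_force: [0.6, 0.6, 0.6]
grip_width: 28.8
finger_force: 30.0
time: 25.65
tool_pos: [614.2, -203.7, 233.1]
tcp_rot: [-3.141, -0.0, 1.484]
contact_force: [0.0, 0.3, -0.0]
grip_width: 29.2
finger_force: 30.0
time: 25.9
tool_pos: [613.6, -202.0, 232.6]
tcp_rot: [-3.141, -0.001, 1.484]
contact_force: [0.3, 0.4, -0.3]
grip_width: 29.0
finger_force: 30.0
at [ 613.6 -202.   232.6] yaw 85.0 | tx 73.6 ty -8.0 tz 72.6 spin 0.0 grip 29.0 30.000034124823287 t 25.9
```

View pics/w8.png

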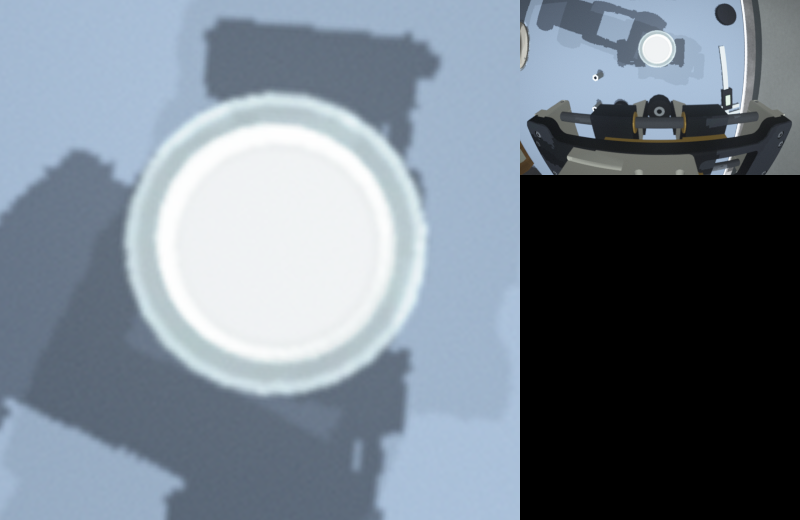

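The jar mouth centre at (275,243) gives (616,-132), which matches the top-view base estimate of (616,-131). Releasing the foot at the mouth.

```bash
python3 -m creep '[{"hand":0,"tx":0.03,"ty":-0.002,"tz":0,"spin":0},{"hand":0,"tx":0.03,"ty":-0.0015,"tz":0,"spin":0},{"hand":0,"tx":0.01,"ty":0,"tz":0.02,"spin":0},{"hand":0,"tx":0,"ty":0,"tz":0.04,"spin":0},{"hand":0,"tx":0,"ty":0,"tz":0.02,"spin":0}]'
python3 -m creep '[{"hand":0,"tx":0,"ty":0,"tz":0,"spin":0},{"hand":0,"tx":0,"ty":0,"tz":0,"spin":0}]'
python3 -c "
from h import *
go(616,-132,123,85)"
```

```text
time: 26.58
tool_pos: [615.4, -130.5, 151.3]
tcp_rot: [-3.139, -0.001, 1.486]
contact_force: [-0.9, -0.8, 0.3]
grip_width: 28.6
finger_force: 30.0
time: 26.82
tool_pos: [617.2, -132.1, 154.2]
tcp_rot: [3.14, 0.001, 1.485]
contact_force: [-0.9, -0.4, -0.2]
grip_width: 28.7
finger_force: 30.0
at [ 617.2 -132.1  154.2] yaw 85.1 | tx 0.0 ty -1.2 tz 31.2 spin 0.1 grip 28.7 29.999855897622183 t 26.825
```

```bash
python3 -m creep '[{"hand":0,"tx":0,"ty":-0.001,"tz":0.015,"spin":0},{"hand":0,"tx":0,"ty":0,"tz":0.012,"spin":0},{"hand":0,"tx":0,"ty":0,"tz":0.004,"spin":0},{"hand":0,"tx":0,"ty":0,"tz":0,"spin":0},{"hand":0.5,"tx":0,"ty":0,"tz":0,"spin":0}]'
python3 -m creep '[{"hand":0.5,"tx":0,"ty":0,"tz":0,"spin":0},{"hand":0.5,"tx":0,"ty":0,"tz":0,"spin":0},{"hand":0.5,"tx":0,"ty":0,"tz":-0.03,"spin":0},{"hand":0.5,"tx":0,"ty":0,"tz":-0.03,"spin":0},{"hand":0.5,"tx":0,"ty":0,"tz":-0.04,"spin":0}]'
python3 -c "
from h import *
go(438,-265,222,85)"
```

```text
time: 27.45
tool_pos: [615.9, -132.6, 122.0]
tcp_rot: [3.141, 0.0, 1.484]
contact_force: [0.7, 0.1, 0.9]
grip_width: 35.1
finger_force: 0.0
time: 28.08
tool_pos: [615.2, -132.3, 222.1]
tcp_rot: [-3.14, -0.0, 1.484]
contact_force: [0.7, 0.2, -0.2]
grip_width: 46.0
finger_force: 0.0
at [ 615.2 -132.3  222.1] yaw 85.0 | tx -147.6 ty -165.0 tz 0.1 spin 0.0 grip 46.0 0.0 t 28.075
```

```bash
python3 -m creep '[{"hand":0.5,"tx":-0.025,"ty":-0.028,"tz":0,"spin":0},{"hand":0.5,"tx":-0.025,"ty":-0.028,"tz":0.01,"spin":0},{"hand":0.5,"tx":-0.025,"ty":-0.028,"tz":0.02,"spin":0},{"hand":0.5,"tx":-0.025,"ty":-0.028,"tz":0.02,"spin":0},{"hand":0.5,"tx":-0.025,"ty":-0.028,"tz":0.02,"spin":0}]'
python3 -m creep '[{"hand":0.5,"tx":-0.02,"ty":-0.028,"tz":0,"spin":0},{"hand":0.5,"tx":0,"ty":0,"tz":0,"spin":0},{"hand":0.5,"tx":0,"ty":0,"tz":0,"spin":0}]'
python3 - <<'E'
from plant import cams
import cv2,pickle,numpy as np
from h import *
go(438,-188.5,30,85)
c=cams.capture('wrist');pickle.dump(c,open('w9.pkl','wb'))
o=ortho(c,438,-188.5,25,40,10)
g=cv2.cvtColor(o,cv2.COLOR_BGR2GRAY);b=(g>190).astype(np.uint8)
k,_=cv2.findContours(b,cv2.RETR_EXTERNAL,cv2.CHAIN_APPROX_NONE);k=max(k,key=cv2.contourArea)
(m,n),r=cv2.minEnclosingCircle(k);print('ctr',438+25-n/10,-188.5+25-m/10,'r',r/10)
# support widths vs direction (deg of world yaw)
p=k.reshape(-1,2)/10; X=np.c_[-p[:,1],-p[:,0]]
for a in range(0,180,5):
    q=X@[np.cos(np.radians(a)),np.sin(np.radians(a))];print(a,round(np.ptp(q),1),end='; ')
t=cams.capture('side')
cv2.imwrite('pics/w9.png',np.hstack([cv2.resize(o,(400,400)),cv2.resize(t['color'][100:260,300:460,::-1],(400,400))]))
E
```

```text
time: 28.7
tool_pos: [464.4, -245.5, 151.5]
tcp_rot: [3.141, 0.001, 1.484]
contact_force: [0.4, -0.5, -0.0]
grip_width: 45.9
finger_force: 0.0
time: 29.08
tool_pos: [436.3, -262.5, 152.2]
tcp_rot: [3.14, 0.001, 1.484]
contact_force: [0.2, -0.0, -0.3]
grip_width: 45.9
finger_force: 0.0
at [ 436.3 -262.5  152.2] yaw 85.0 | tx 73.8 ty -4.7 tz 122.2 spin 0.0 grip 45.9 0.0 t 29.075
ctr 438.44980773925784 -189.3810821533203 r 8.410322570800782
0 16.1; 5 16.4; 10 16.6; 15 16.7; 20 16.7; 25 16.6; 30 16.4; 35 16.2; 40 16.0; 45 15.8; 50 15.7; 55 16.0; 60 16.3; 65 16.5; 70 16.7; 75 16.8; 80 16.8; 85 16.7; 90 16.4; 95 16.1; 100 15.8; 105 15.8; 110 15.8; 115 16.1; 120 16.3; 125 16.5; 130 16.6; 135 16.7; 140 16.7; 145 16.6; 150 16.4; 155 16.0; 160 15.8; 165 15.6; 170 15.6; 175 15.8;
```

View pics/w9.png

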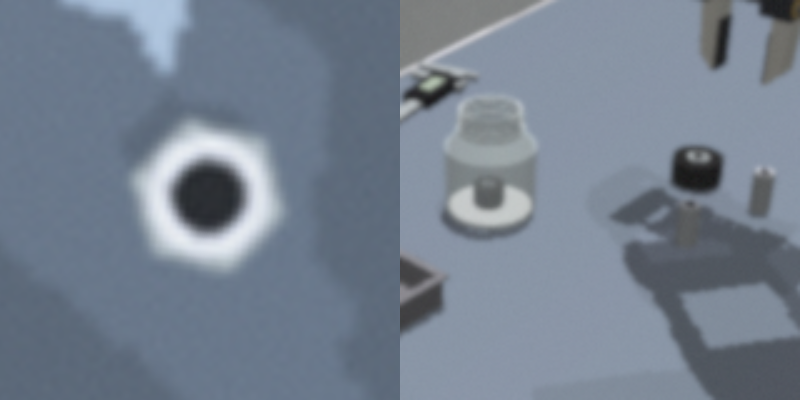

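The foot stands inside the jar at (490,190). The hex is at (208,195), with flats facing 48°, 108° and 168°, so tool yaw is 78°.

```bash
python3 -m creep '[{"hand":0.5,"tx":0,"ty":0,"tz":0,"spin":7},{"hand":0.5,"tx":0.025,"ty":-0.005,"tz":0.01,"spin":0},{"hand":0.5,"tx":0.025,"ty":-0.005,"tz":0.02,"spin":0},{"hand":0.5,"tx":0.0225,"ty":-0.004,"tz":0.02,"spin":0},{"hand":0.5,"tx":0,"ty":0,"tz":0,"spin":0}]'
python3 -m creep '[{"hand":0.5,"tx":0,"ty":0,"tz":0,"spin":0}]'
python3 - <<'E'
from plant import cams
import pickle
from h import *
go(438,-188.5,34,78)
c=cams.capture('wrist');o=ortho(c,438,-188.5,25,40,10)
g=cv2.cvtColor(o,cv2.COLOR_BGR2GRAY)
k,_=cv2.findContours((g>190).astype(np.uint8),cv2.RETR_EXTERNAL,cv2.CHAIN_APPROX_NONE)
for q in k:
    if cv2.contourArea(q)>3000:
        (m,n),r=cv2.minEnclosingCircle(q);print('ctr',438+25-n/10,-188.5+25-m/10,'r',r/10)
E
```

```text
time: 29.8
tool_pos: [436.8, -186.4, 100.7]
tcp_rot: [-3.139, -0.001, 1.365]
contact_force: [-0.2, 0.0, 0.6]
grip_width: 45.6
finger_force: 0.0
time: 29.92
tool_pos: [438.0, -189.0, 102.4]
tcp_rot: [3.14, 0.001, 1.363]
contact_force: [-0.1, -0.1, 0.8]
grip_width: 45.7
finger_force: 0.0
at [ 438.  -189.   102.4] yaw 78.1 | tx 0.5 ty -0.1 tz 68.4 spin 0.1 grip 45.7 0.0 t 29.925
ctr 435.65 -202.5 r 25.046217346191405
```

Position agrees. Descend, grip, lift.

```bash
python3 -m creep '[{"hand":0.5,"tx":0,"ty":0,"tz":0.02,"spin":0},{"hand":0.5,"tx":0,"ty":0,"tz":0.03,"spin":0},{"hand":0.5,"tx":0,"ty":0,"tz":0.018,"spin":0},{"hand":0.5,"tx":0,"ty":0,"tz":0,"spin":0},{"hand":0.5,"tx":0,"ty":0,"tz":0,"spin":0}]'
python3 -m creep '[{"hand":0,"tx":0,"ty":0,"tz":0,"spin":0},{"hand":0,"tx":0,"ty":0,"tz":0,"spin":0},{"hand":0,"tx":0,"ty":0,"tz":0,"spin":0},{"hand":0,"tx":0,"ty":0,"tz":0,"spin":0},{"hand":0,"tx":0,"ty":0,"tz":0,"spin":0}]'
python3 -m creep '[{"hand":0,"tx":0,"ty":0,"tz":-0.01,"spin":0},{"hand":0,"tx":0,"ty":0,"tz":-0.03,"spin":0},{"hand":0,"tx":0,"ty":0,"tz":-0.05,"spin":0},{"hand":0,"tx":0,"ty":0,"tz":-0.05,"spin":0},{"hand":0,"tx":0,"ty":0,"tz":0,"spin":0}]'
python3 - <<'E'
from h import *
from plant import cams
go(616,-132,125,78)
s=cams.capture('side');u=w2px(s,[438,-189,150]).astype(int);print(u)
y=max(u[1]-60,0);x=u[0]-80
w=cams.capture('wrist')
cv2.imwrite('pics/s10.png',np.hstack([cv2.resize(s['color'][y:y+133,x:x+160,::-1],(400,333)),cv2.resize(w['color'][150:400,170:470,::-1],(400,333))]))
E
```

```text
time: 30.6
tool_pos: [437.7, -189.4, 34.6]
tcp_rot: [3.14, 0.001, 1.361]
contact_force: [0.7, 0.4, 0.2]
grip_width: 45.9
finger_force: 0.0
time: 31.22
tool_pos: [437.2, -188.6, 33.9]
tcp_rot: [3.141, 0.0, 1.362]
contact_force: [-0.2, 0.8, 3.2]
grip_width: 16.6
finger_force: 30.0
time: 31.85
tool_pos: [438.9, -189.6, 177.8]
tcp_rot: [3.134, 0.003, 1.362]
contact_force: [-0.6, -0.1, -0.5]
grip_width: 16.8
finger_force: 30.0
at [ 438.9 -189.6  177.8] yaw 78.0 | tx 93.1 ty 161.3 tz 52.8 spin 0.0 grip 16.8 29.998889118433 t 31.85
[421 135]
```

View pics/s10.png

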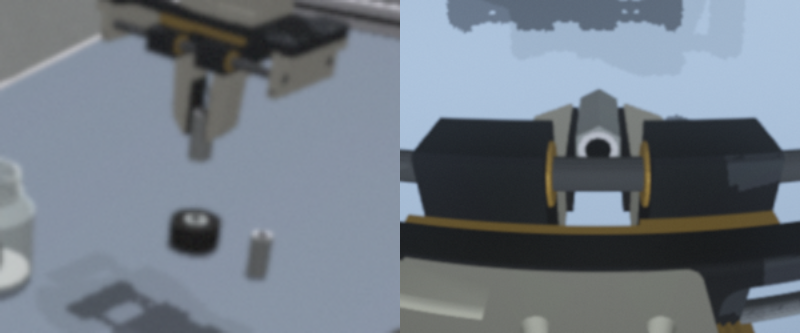

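The standoff is held upright between the pads (16.8 mm). Carry it to the jar.

```bash
python3 -m creep '[{"hand":0,"tx":0.015,"ty":0.026,"tz":0,"spin":0},{"hand":0,"tx":0.018,"ty":0.031,"tz":0,"spin":0},{"hand":0,"tx":0.018,"ty":0.031,"tz":0,"spin":0},{"hand":0,"tx":0.018,"ty":0.031,"tz":0,"spin":0},{"hand":0,"tx":0.015,"ty":0.026,"tz":0,"spin":0}]'
python3 -m creep '[{"hand":0,"tx":0.009,"ty":0.016,"tz":0,"spin":0},{"hand":0,"tx":0,"ty":0,"tz":0,"spin":0},{"hand":0,"tx":0,"ty":0,"tz":0,"spin":0}]'
python3 -c "
from h import *
go(616,-132,123,78)"
```

```text
time: 32.58
tool_pos: [596.5, -135.6, 171.3]
tcp_rot: [-3.138, -0.001, 1.362]
contact_force: [0.8, -0.6, -0.2]
grip_width: 16.5
finger_force: 30.0
time: 32.95
tool_pos: [612.7, -130.9, 172.4]
tcp_rot: [-3.139, -0.0, 1.362]
contact_force: [0.1, -0.3, -0.5]
grip_width: 16.7
finger_force: 30.0
at [ 612.7 -130.9  172.4] yaw 78.0 | tx -0.4 ty 3.4 tz 49.4 spin 0.0 grip 16.7 29.998816726729274 t 32.95
```

```bash
python3 -m creep '[{"hand":0,"tx":0,"ty":0.0035,"tz":0,"spin":0},{"hand":0,"tx":0,"ty":0,"tz":0.02,"spin":0},{"hand":0,"tx":0,"ty":0,"tz":0.02,"spin":0},{"hand":0,"tx":0,"ty":0,"tz":0.01,"spin":0},{"hand":0,"tx":0,"ty":0,"tz":0,"spin":0}]'
python3 -m creep '[{"hand":0,"tx":0,"ty":0,"tz":0,"spin":0},{"hand":0.4,"tx":0,"ty":0,"tz":0,"spin":0},{"hand":0.4,"tx":0,"ty":0,"tz":0,"spin":0},{"hand":0.4,"tx":0,"ty":0,"tz":0,"spin":0}]'
python3 -m creep '[{"hand":0.4,"tx":0,"ty":0,"tz":-0.02,"spin":0},{"hand":0.4,"tx":0,"ty":0,"tz":-0.06,"spin":0},{"hand":0.4,"tx":-0.04,"ty":-0.02,"tz":-0.04,"spin":0},{"hand":0.4,"tx":-0.05,"ty":-0.05,"tz":0,"spin":0},{"hand":0.4,"tx":-0.03,"ty":-0.05,"tz":0,"spin":0}]'
python3 -m creep '[{"hand":0.4,"tx":0,"ty":0,"tz":0,"spin":0},{"hand":0.4,"tx":0,"ty":0,"tz":0,"spin":0},{"hand":0.4,"tx":0,"ty":0,"tz":0,"spin":0}]'
python3 - <<'E'
from plant import cams
from h import *
s=cams.capture('side')['color'][:,:,::-1];t=cams.capture('top')['color'][:,:,::-1]
cv2.imwrite('pics/f11.png',np.hstack([cv2.resize(s[110:290,150:470],(400,225)),cv2.resize(t[100:290,150:490],(400,225))]))
z=cv2.imread('pics/f11.png');j=cv2.resize(s[120:210,300:380],(312,350),interpolation=cv2.INTER_CUBIC);k=cv2.resize(t[130:200,345:415],(350,350),interpolation=cv2.INTER_CUBIC)
cv2.imwrite('pics/f11.png',np.vstack([z,np.hstack([j,k,np.zeros((350,138,3),np.uint8)])]))
E
```

```text
time: 33.58
tool_pos: [616.9, -131.8, 123.3]
tcp_rot: [-3.14, -0.0, 1.361]
contact_force: [0.3, 0.0, -0.2]
grip_width: 17.0
finger_force: 30.0
time: 34.08
tool_pos: [617.4, -131.7, 124.0]
tcp_rot: [3.141, 0.0, 1.362]
contact_force: [0.6, 0.6, -0.3]
grip_width: 36.3
finger_force: 0.0
time: 34.7
tool_pos: [480.6, -221.1, 244.2]
tcp_rot: [3.14, 0.001, 1.361]
contact_force: [0.2, -0.8, -0.2]
grip_width: 37.0
finger_force: 0.0
time: 35.08
tool_pos: [483.0, -219.4, 243.7]
tcp_rot: [3.141, 0.0, 1.363]
contact_force: [0.5, -0.1, -0.3]
grip_width: 37.0
finger_force: 0.0
```

View pics/f11.png

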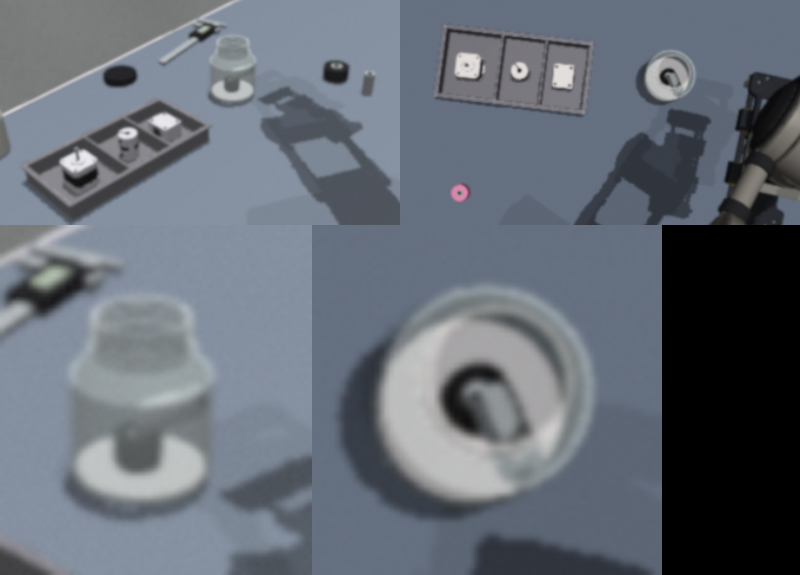

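All three drive parts stand upright in their own pockets. The foot and standoff are both in the upright jar, around (480,400) in the enlargement. The large foot is still at its spot, (336,70). Settle, then hand in.

```bash
python3 -m creep '[{"hand":0.4,"tx":0,"ty":0,"tz":0,"spin":0},{"hand":0.4,"tx":0,"ty":0,"tz":0,"spin":0},{"hand":0.4,"tx":0,"ty":0,"tz":0,"spin":0},{"hand":0.4,"tx":0,"ty":0,"tz":0,"spin":0},{"hand":0.4,"tx":0,"ty":0,"tz":0,"spin":0}]'
python3 -c "
from plant import close_job
print(close_job())"
```

```text
time: 35.8
tool_pos: [481.8, -219.7, 243.8]
tcp_rot: [3.142, 0.0, 1.362]
contact_force: [-0.2, -0.5, 0.4]
grip_width: 36.7
finger_force: 0.0
the job is handed in; nothing more can be done
None
```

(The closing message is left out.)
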